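# Change the bit of the vegetable corer

## Task

Change the bit in the vegetable corer: turn the black chuck sleeve open, take the used orange bit out, and stand the clean blue bit from the rack in the chuck, pushed fully home with the slot in its tube facing the red mark; then turn the sleeve back until the jaws hold the blue bit firmly. Put every used orange bit, the one from the chuck and those lying on the counter, in the empty wash pan, and leave the other clean bits and everything else where they are.

Things in the scene. Friction and masses are not known exactly. Their poses are not given: they have to be found in the camera images.
- corer: Bench vegetable corer, fixed: white gearbox 135 x 150 mm, 58 mm high; behind it a grey motor 104 mm dia, 114 mm high (axis 126 mm along this body's +x); a keyless chuck points straight up out of the gearbox. Origin on the counter exactly below the chuck's axis; z up, x from the front of the machine towards the motor, so the switches and the red mark lie at -x.
- chuck_seat (a point): Bottom of the chuck's bore, on its axis, 78 mm above the counter. The bore is open at the top, 19 mm wide, 30 mm deep; the steel nose round it is flat, 108 mm above the counter. A bit stands on this bottom and then reaches up to 149 mm.
- red_mark (a point): Red arrow on the gearbox top, at the front, 43 mm from the chuck's axis; it points at the axis and at jaw 1.
- sleeve (a joint): Turn of the black ribbed chuck sleeve (44 mm dia, 66 to 106 mm above the counter, on the chuck's vertical axis), rad, -1.6 to 2.4. Grows counter-clockwise from above, opening the jaws 1.6 mm each per rad. 0: jaws just touch a 12 mm shank; 1.6: 17 mm opening; -0.5: firm grip. Turns with 0.2 N m, more when squeezing; stays where left. Starts near -0.4, gripping the used bit.
- jaw1: Chuck jaw at the front, towards the red mark: steel bar 7 mm long, 5.5 wide, its top at 109.5 mm. Its origin is that of the corer, moved along with the jaw. All three jaws move together, radially, with the sleeve.
- jaw2: Second jaw, 120 degrees counter-clockwise from jaw 1; as jaw 1.
- jaw3: Third jaw, 240 degrees counter-clockwise from jaw 1; as jaw 1.
- clean_blue: The clean bit to fit, 90 g, 71 mm long: steel shank 12 mm dia x 34 mm, six-sided blue collar 22 mm across flats x 8 mm, coring tube 22 mm dia x 29 mm open at its end (mouth), blue plug inside. Origin at the shank's end on the axis; z along the axis to the mouth; x points to the side of the tube's long slot (7 mm wide, open to the mouth) and the shank's flat. Stands in the rack, slot facing anywhere.
- blue_slot (a point): Middle of the blue bit's slot, 58 mm above the end of the shank, on the tube's surface at its +x side.
- clean_yellow: Clean bit with a yellow collar and plug, tube 18 mm dia, else as the blue one; stays in the rack. Origin at the end of the shank, z up.
- clean_green: Clean bit with a green collar and plug, tube 26 mm dia, else as the blue one; stays in the rack. Origin at the end of the shank, z up.
- old_bit: The used bit gripped in the chuck, same size and parts as the blue one, but with an orange collar and plug and specks of vegetable. Origin at the shank's end, z along the axis to the mouth (up).
- rack: White bit rack, fixed, 215 x 50 x 36 mm high, long side along its x; three square holes 15 mm wide, 28 mm deep, at x = -70, 0 and 70 mm, which bit is in which varies. Origin under its centre. A bit in it stands with its shank's end 8 mm above the counter and its mouth at 79 mm.
- wash_pan: Empty steel wash pan, fixed, outside 170 (x) x 156 (y) x 65 mm high, walls 4 mm. Origin under its centre. It and the rack stand one to each side of the corer, on either side.
- pan_floor (a point): Centre of the wash pan's inner floor, 4 mm above the counter; axes as the pan's.
- used1: Used bit lying on the counter between robot and corer: same size and parts as the blue one, orange collar and plug, specks of vegetable. x runs along the bit from shank to mouth: shank end at x = -42 mm, collar -8 to 0, tube 0 to 29 mm. Origin on the bit's axis, 11 mm above the counter as it lies; z starts up, but turns with the bit if it rolls. May be absent.
- used2: Another used bit, as used1; may be absent.
- used3: Another used bit, as used1; may be absent.
- used4: Another used bit, as used1; may be absent.
- ketchup: Bystander: red sauce squeeze bottle, 62 mm across, 195 mm tall. Origin under its centre. Leave alone.
- mayo: Bystander: cream-coloured squeeze bottle, 62 mm across, 195 mm tall. Origin under its centre. Leave alone.
- spice: Bystander: brown spice shaker with a green cap, 48 mm across, 103 mm tall. Origin under its centre. Leave alone.
- ramekin: Bystander: white china ramekin, 80 mm across, 42 mm tall. Origin under its centre. Leave alone.

How it is judged (in metres and radians):
On the way, in this order (a step that is already met when the one before it is completed fails the run):
1. the chuck sleeve is turned open (value of joint sleeve above 0.6 rad), for 0.2 s.
2. the used bit is out of the chuck (distance between old_bit and chuck_seat above 0.08 m), for 0.2 s.
3. the blue bit stands home in the chuck with its slot facing the red mark (horizontal distance between clean_blue and chuck_seat below 0.006 m and z of clean_blue in the frame of chuck_seat below 0.004 m and angle between clean_blue's own z axis and vertical below 0.2 rad and angle between the x axis of clean_blue and the x axis of corer, either way round below 0.3 rad and x of blue_slot in the frame of corer below -0.004 m), for 0.2 s.
4. the sleeve is turned back and all three jaws grip the blue bit (contact force between clean_blue and jaw1 above 3 N and contact force between clean_blue and jaw2 above 3 N and contact force between clean_blue and jaw3 above 3 N), for 0.3 s.
At the end, for the whole second after the job is handed in: The blue bit stands upright (within 4 degrees) in the chuck, on its axis within 3 mm and less than 4 mm above the bottom of the bore, its slot within 17 degrees of the red mark, each jaw pressing on it with more than 3 N; every used bit lies at rest inside the wash pan, below its rim (all of step 4 and horizontal distance between clean_blue and chuck_seat below 0.003 m and z of clean_blue in the frame of chuck_seat below 0.004 m and angle between clean_blue's own z axis and vertical below 0.07 rad and angle between the x axis of clean_blue and the x axis of corer, either way round below 0.3 rad and x of blue_slot in the frame of corer below -0.006 m and x of old_bit in the frame of pan_floor between -0.088 and 0.088 m and y of old_bit in the frame of pan_floor between -0.081 and 0.081 m and z of each of old_bit, used1, used2, used3, used4 in the frame of pan_floor below 0.06 m and linear speed of each of old_bit, used1, used2, used3, used4 below 0.03 m/s and x of used1 in the frame of pan_floor between -0.088 and 0.088 m and y of used1 in the frame of pan_floor between -0.081 and 0.081 m and x of used2 in the frame of pan_floor between -0.088 and 0.088 m and y of used2 in the frame of pan_floor between -0.081 and 0.081 m and x of used3 in the frame of pan_floor between -0.088 and 0.088 m and y of used3 in the frame of pan_floor between -0.081 and 0.081 m and x of used4 in the frame of pan_floor between -0.088 and 0.088 m and y of used4 in the frame of pan_floor between -0.081 and 0.081 m and linear speed of clean_blue below 0.02 m/s); the robot touches nothing.
It fails at once if the yellow or the green clean bit is moved in the rack or pulled out of it (distance of any of clean_yellow, clean_green from where it was at the start of the episode above 0.02 m).
It fails at once if a squeeze bottle, the spice shaker or the ramekin is knocked away (distance of any of ketchup, mayo, spice, ramekin from where it was at the start of the episode above 0.04 m).
Of used1, used2, used3, used4 only 2 to 4 are there at a start; the rules pass over those that are not, and their reading is None.
At some moment in a run one of used1, used2, used3, used4 may be knocked a few centimetres aside while the robot is not near it.
It also fails if it takes over 210 s, if anything falls off the work surface, if the arm or the gripper's body presses on something with over 40 N, if the wrist force passes 120 N, or if a joint passes its speed limit or range.

## Robot

A 6-joint arm with a two-finger parallel gripper is mounted at the origin on the work surface. World frame = base frame: x ahead of the robot, y to its left, z up, the work surface at z = 0. Lengths are in mm, angles in rad, forces in N, time in s.
With the tool pointing down it reaches from about 300 to 775 mm from the base axis. Payload 14.6 kg.
Tool frame: the origin (TCP) lies on the centre line of the jaws, within the pads' length; the fingertips stand ahead of it and the grasp point (between the pads) is the TCP (manip.tip_reach is the z of the fingertips in the tool frame, in mm); z points along the fingers, y is the direction in which the jaws open and shut (so a half turn about z gives the same grasp; the last joint's range is limited). The gripper opens to 94 mm and grips with 3 to 60 N. Pads are 16 mm wide; open, the fingers measure 119 mm over their backs; the gripper's body (75 mm by 177 mm) begins 78 mm behind the grasp point.
Start: joints at [1.046, 0.3, 1.521, -0, 1.321, -0.067], TCP at [243.083, 493.356, 224.446] pointing down, gripper open.
Joint ranges: [-3.03, 3.03], [-0.79, 2.21], [0.23, 2.52], [-1.04, 4.18], [0, 3.07], [-2.55, 2.55]. Speed limits (rad/s): [2.22, 2.22, 2.57, 3.14, 3.14, 3.14].

## Interface

Orientations are given as [roll, pitch, yaw] about the fixed x, y, z axes, in that order (R = Rz(yaw) Ry(pitch) Rx(roll)).
In Python, from cell import manip, camera, search_frame, masks_of, tip_of gives the robot as it stands.
- The arm moves only by the tool send_rows, never from a script. Its argument "plan" is a list of rows, each an object with "travel": the shift along the tool's x, y, z in mm, a list of three; "delta_rot": the turn, a rotation vector about the tool's x, y, z in degrees, a list of three; "fingers": the gripper's target within -1 to 1 (shut at 1, half-way at 0, fully open at -1). In form: [{"travel": [dx, dy, dz], "delta_rot": [wx, wy, wz], "fingers": fingers}, ...]. A call has 1 to 20 rows; each row shifts and turns the commanded pose from where the row before left it, along the tool's axes as they then stand; what a row does not reach is not made up. A row lasts 1/8 s, in which the tool goes at most 62.5 mm and 10.7 degrees, less where a joint would pass 70% of its speed; a pose out of reach is approached as far as the arm can. A call is refused whole if a number of a shift passes 62.5 or a number of a turn 10.7, either way. A call with a gripper value outside its range is refused whole. The fingers move at their own pace and stop on an object; "grip_force" is the grip in N (left out, the last holds). Time passes only in rows, so rows that do not move let the fingers close. It gives the time, the measured TCP pose, the force and the opening at its end, in the units of the state.
- manip.read_state(): the state, without advancing time (a new reading comes with each control period).
- camera(name): name is "scene" or "side" or "wrist"; returns a dict with "color" (420x560x3 uint8, red, green, blue), "z_map" (420x560 float32, mm along the optical axis (not along the pixel's ray), 0 where there is no reading), "fov_y" (degrees; the focal length in pixels is half the picture's height over the tangent of half this angle, whatever the lens; pixels are square), "cx", "cy" (the principal point, pixels), "world_from_camera" (4x4, takes a point from camera to world coordinates); the wrist camera has in their place "tool_from_camera" (4x4, takes a point from camera to tool coordinates, whose origin is the TCP and whose axes are the flange's). Camera axes: x right, y up, looking along -z (the intrinsics and any distortion apply to the point x, -y, -z); pixel columns grow to the right and rows downward; lengths in mm; the calibration is good to about 2 mm. A picture is of the moment at which its call begins: read the wrist's pose just before it.
- manip.sign_off(): hands the job in, once; it reports no verdict.
Trained networks look in the newest picture that a camera, given by its name, has taken for a name from the list of things; names that differ only in an ending like _2 or _b are one class to them, and where a whole thing is asked for, a point or a joint stands for the part that bears it (a point fixed in the world has none). Each returns a list of dicts, best first, with "confidence" (0 to 1); they miss things now and then, are a little off and sometimes report something else, mostly with a low value. They report only what shows in the picture. A call takes as long as a camera call.
- search_frame(name, camera): "at" ([x, y, z] in mm, in the coordinates of the camera as it stood for that picture, good to about 4 mm: the middle of the surface that is visible of it).
- masks_of(name, camera): "region" (420x560 bool, what is visible of it).
- tip_of(name, camera): "at" ([x, y, z] in mm, in the coordinates of the camera as it stood for that picture, good to about 4 mm: a listed point, or the origin of a listed thing).
The state is a dict: "clock": time; "joints": joint angles; "qd": joint speeds; "effort": joint torques, N m; "eef_pos": TCP position; "eef_rot": TCP orientation; "wrist_force": force on the tool from outside, world axes, zero at the start; "moment": the same for the moment, N m; "finger_gap": finger opening in mm.
Only numpy, scipy, OpenCV 4.12 (cv2) and the standard library are available. Lean on these libraries where they do the work, as an engineer would, in place of code of your own. Each camera call takes 0.05 s, during which the arm holds its last target. There are 200 camera calls.

## Working session

There is one attempt and no reset: what is moved stays moved. The work goes in short steps, Python scripts to look and compute and a tool call to move; the robot and the scene stay as the last step left them, time stands still between calls to the robot, and variables do not carry over. Pictures are saved under pics/ and viewed, about 12 in all and at most 16, crops included, and the job is handed in when it is done.

Besides the shell and the picture viewer there is one more tool, called as name(argument=value, ...) on one line, values as JSON. send_rows: Moves the arm, as the interface text tells. Its arguments: {"type":"object","properties":{"plan":{"type":"array"},"grip_force":{"type":"number"}},"required":["plan"]}

```bash
ls; mkdir -p pics; cat > h.py <<'E'
import numpy as np, cv2
from scipy.spatial.transform import Rotation as R
from cell import manip, camera, search_frame, masks_of, tip_of
def pose():
    s=manip.read_state(); T=np.eye(4); T[:3,:3]=R.from_euler('xyz',s['eef_rot']).as_matrix(); T[:3,3]=s['eef_pos']; return T,s
def shot(name,png=None):
    T,s=pose(); c=camera(name)
    W=c['world_from_camera'] if 'world_from_camera' in c else T@c['tool_from_camera']
    if png: cv2.imwrite('pics/'+png,c['color'][:,:,::-1])
    return c,np.array(W)
def cloud(c,W):
    f=210/np.tan(np.radians(c['fov_y'])/2); z=c['z_map']; v,u=np.mgrid[:420,:560]
    P=np.stack([(u-c['cx'])*z/f,-(v-c['cy'])*z/f,-z],-1)
    return P@W[:3,:3].T+W[:3,3]
def w(W,p): return W[:3,:3]@np.array(p)+W[:3,3]
def pt(c,W,u,v): return cloud(c,W)[v,u]
E
python3 - <<'E'
from h import *
print(manip.read_state(), manip.tip_reach)
for cam in ['scene','side','wrist']:
    c,W=shot(cam,cam+'0.png'); print(cam,c['fov_y'],W[:3,3].round(),(-W[:3,2]).round(2), [k for k in c if k not in('color','z_map')])
    if cam!='wrist':
      for n in ['corer','chuck_seat','red_mark','clean_blue','blue_slot','clean_yellow','clean_green','old_bit','rack','pan_floor','used1','ketchup','mayo','spice','ramekin']:
        print(n,[(w(W,d['at']).round().tolist(),round(d['confidence'],2)) for d in tip_of(n,cam)[:6] if d['confidence']>.25])
E
```

```text
pics
{'clock': 0.0, 'joints': array([ 1.04641270e+00,  3.00473781e-01,  1.52155118e+00,  4.77663222e-06,
        1.32069706e+00, -6.66304929e-02]), 'qd': array([-0.0007236 , -0.00186638,  0.00153463,  0.00105797,  0.00083855,
       -0.00038206]), 'effort': array([-1.37037121e-03, -5.31809485e+01, -3.52743173e+01,  7.07437587e-02,
        2.44183384e-02, -1.60542487e-05]), 'eef_pos': array([242.96556528, 493.16994403, 223.89749613]), 'eef_rot': array([-3.14046611e+00, -7.98106146e-05,  2.68383829e+00]), 'wrist_force': array([0.06492611, 0.76522774, 0.17459688]), 'moment': array([-0.05005199,  0.00116162, -0.01811716]), 'finger_gap': 93.89702286483717} 19.0
scene 55.81966829733906 [877. 155. 780.] [-0.46 -0.19 -0.87] ['fov_y', 'cx', 'cy', 'world_from_camera']
corer [([605.0, 40.0, -1.0], 0.63), ([655.0, 208.0, -2.0], 0.45)]
chuck_seat [([605.0, 46.0, 78.0], 0.75)]
red_mark [([562.0, 47.0, 60.0], 0.86), ([658.0, -195.0, -9.0], 0.29)]
clean_blue [([427.0, -319.0, 4.0], 0.64)]
blue_slot [([431.0, -303.0, 63.0], 0.66)]
clean_yellow [([317.0, -300.0, 3.0], 0.69), ([568.0, -338.0, 5.0], 0.5
[... 804 characters left out ...]
31.0, -303.0, 64.0], 0.68)]
clean_yellow [([565.0, -339.0, 8.0], 0.63), ([452.0, -41.0, 10.0], 0.55)]
clean_green [([492.0, -328.0, 10.0], 0.67), ([507.0, 312.0, 10.0], 0.66)]
old_bit [([606.0, 44.0, 79.0], 0.73)]
rack [([495.0, -329.0, -2.0], 0.78)]
pan_floor [([510.0, 311.0, 7.0], 0.66)]
used1 [([435.0, 144.0, 11.0], 0.63), ([453.0, -43.0, 11.0], 0.52)]
ketchup [([655.0, 205.0, 3.0], 0.76), ([506.0, 312.0, 7.0], 0.31)]
mayo [([655.0, -197.0, 1.0], 0.58), ([497.0, -331.0, 12.0], 0.47), ([567.0, 41.0, 58.0], 0.39)]
spice [([307.0, 297.0, -2.0], 0.78)]
ramekin [([316.0, -299.0, -1.0], 0.56)]
wrist 67.88939720134844 [177. 525. 384.] [ 0.23 -0.11 -0.97] ['fov_y', 'cx', 'cy', 'tool_from_camera']
```

View pics/scene0.png

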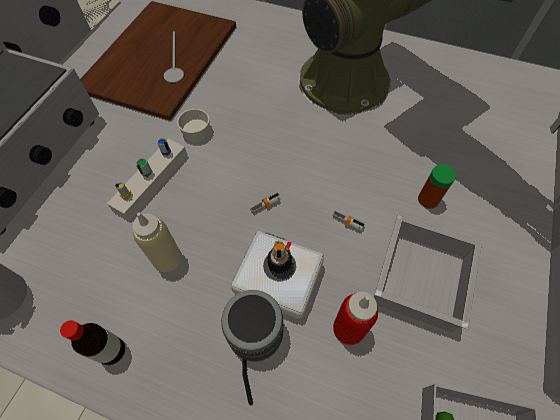

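View pics/side0.png

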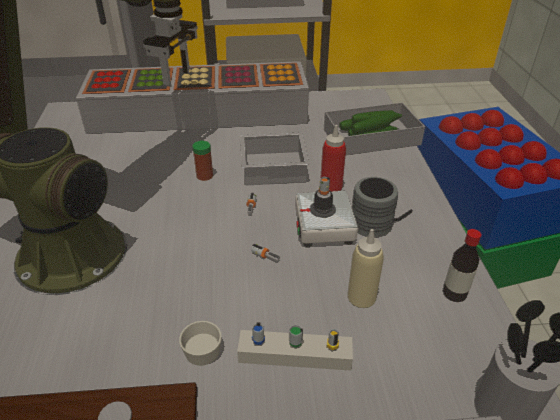

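The scene view shows the rack on the right (blue at 165,147, green at 144,168, yellow at 123,190), the chuck at (280,255), two used bits at (266,203) and (350,220), and the pan at (428,275). The side view agrees. Next I'll measure the precise geometry.

```bash
cat > m.py <<'E'
from h import *
def ax(P): 
    m=P[:,:2].mean(0); u,s,v=np.linalg.svd(P[:,:2]-m); return m,np.degrees(np.arctan2(v[0,1],v[0,0]))
def circ(P):
    A=np.c_[2*P[:,:2],np.ones(len(P))]; b=(P[:,:2]**2).sum(1); x=np.linalg.lstsq(A,b,rcond=None)[0]; return x[:2].round(1),np.sqrt(x[2]+x[0]**2+x[1]**2).round(1)
E
python3 - <<'E'
from m import *
for cam in ['scene','side']:
    c,W=shot(cam); P=cloud(c,W); X,Y,Z=P[...,0],P[...,1],P[...,2]
    def box(cx,cy,r,z0,z1): return P[(abs(X-cx)<r)&(abs(Y-cy)<r)&(Z>z0)&(Z<z1)]
    print(cam)
    q=box(604,44,40,122,152); print('bit tube',circ(q),len(q),q[:,2].max())
    q=box(604,44,40,70,104); print('sleeve',circ(q),len(q))
    q=box(730,44,80,70,110); print('motor side',circ(q),len(q))
    q=box(730,44,80,112,118); print('motor top mean',q[:,:2].mean(0),len(q))
    q=box(585,44,90,55,60); r=cv2.minAreaRect(q[:,:2].astype(np.float32)); print('gearbox',r)
    for n in [(452,-44),(433,143)]:
        q=box(*n,50,6,30); print('used',ax(q),len(q),q[:,2].max())
    q=box(428,-317,25,51,85); print('blue',circ(q),q[:,:2].mean(0),len(q),q[:,2].max())
    q=P[(Z>33)&(Z<38)&(Y<-270)&(X>360)&(X<640)]; print('rack',cv2.minAreaRect(q[:,:2].astype(np.float32)))
    q=P[(Z>60)&(Z<68)&(Y>200)&(X<620)&(X>390)&(Y<420)]; print('pan',cv2.minAreaRect(q[:,:2].astype(np.float32)))
E
```

```text
scene
bit tube (array([606.8,  44.2]), np.float64(8.9)) 178 149.102029834022
sleeve (array([606.8,  44.3]), np.float64(20.6)) 227
motor side (array([732.1,  43.4]), np.float64(51.3)) 417
motor top mean [733.25858485  43.60012369] 2360
gearbox ((612.1236572265625, 44.49834060668945), (144.16192626953125, 125.43495178222656), 89.86576080322266)
used (array([458.05008702, -44.7769588 ]), np.float64(-38.55270182890414)) 241 23.287485572800733
used (array([437.33839043, 143.51935269]), np.float64(79.48321738910923)) 254 23.898735579687354
blue (array([ 428.1, -313.6]), np.float64(9.3)) [ 430.15627462 -312.12961838] 124 79.36129490167434
rack ((514.634765625, -436.1820068359375), (278.20318603515625, 275.01806640625), 83.70626831054688)
pan ((506.53680419921875, 315.49078369140625), (170.13722229003906, 186.1923828125), 89.66509246826172)
side
bit tube (array([604.5,  41.8]), np.float64(9.8)) 130 151.560149985316
sleeve (array([604.4,  41.4]), np.float64(20.9)) 212
motor side (array([730.2,  41.7]), np.float64(51.7)) 614
motor top mean [727.70758814  33.44365314] 564
gearbox ((610.1118774414062, 41.480472564697266), (151.21493530273438, 129.18252563476562), 89.84430694580078)
used (array([453.78128023, -52.05188756]), np.float64(-33.262397674173826)) 225 25.684134425187153
used (array([432.66138733, 136.88696196]), np.float64(-99.4292637208042)) 148 26.697023287063303
blue (array([ 426.4, -317.3]), np.float64(9.1)) [ 426.30927279 -319.4190887 ] 197 83.11139288031154
rack ((495.53387451171875, -327.8524475097656), (53.92692947387695, 215.52786254882812), 80.25767517089844)
pan ((505.8888244628906, 314.2705078125), (175.2825164794922, 183.96804809570312), 89.62980651855469)
```

send_rows(plan=[{"travel":[0,0,-20],"delta_rot":[0,0,0],"fingers":-1}], grip_force=60)

```text
clock: 1.88
eef_pos: [242.8, 492.9, 243.5]
eef_rot: [-3.139, -0.0, 2.684]
wrist_force: [0.2, 0.6, 0.1]
finger_gap: 94.0
```

send_rows(plan=[{"travel":[-48,-22,0],"delta_rot":[0,0,0],"fingers":-1},{"travel":[-48,-22,0],"delta_rot":[0,0,0],"fingers":-1},{"travel":[-48,-22,0],"delta_rot":[0,0,0],"fingers":-1},{"travel":[-48,-22,0],"delta_rot":[0,0,0],"fingers":-1},{"travel":[-48,-22,0],"delta_rot":[0,0,0],"fingers":-1},{"travel":[-48,-22,0],"delta_rot":[0,0,0],"fingers":-1},{"travel":[-48,-22,0],"delta_rot":[0,0,0],"fingers":-1},{"travel":[-48,-22,0],"delta_rot":[0,0,0],"fingers":-1},{"travel":[-48,-22,0],"delta_rot":[0,0,0],"fingers":-1},{"travel":[-48,-22,0],"delta_rot":[0,0,0],"fingers":-1},{"travel":[-44,-23,0],"delta_rot":[0,0,0],"fingers":-1},{"travel":[0,0,0],"delta_rot":[0,0,10],"fingers":-1},{"travel":[0,0,0],"delta_rot":[0,0,10],"fingers":-1},{"travel":[0,0,0],"delta_rot":[0,0,10],"fingers":-1},{"travel":[0,0,0],"delta_rot":[0,0,10],"fingers":-1},{"travel":[0,0,0],"delta_rot":[0,0,10],"fingers":-1},{"travel":[0,0,0],"delta_rot":[0,0,10],"fingers":-1},{"travel":[0,0,0],"delta_rot":[0,0,10],"fingers":-1},{"travel":[0,0,0],"delta_rot":[0,0,10],"fingers":-1},{"travel":[0,0,0],"delta_rot":[0,0,10],"fingers":-1}])

```text
clock: 4.38
eef_pos: [605.7, 43.8, 244.4]
eef_rot: [-3.142, 0.0, 1.107]
wrist_force: [-0.3, -0.6, -0.2]
finger_gap: 94.1
```

```bash
cat >> h.py <<'E'
def to(x,y,z,yaw=None):
    T,s=pose(); d=T[:3,:3].T@(np.array([x,y,z])-T[:3,3]); cy=s['eef_rot'][2]
    print('pos',T[:3,3].round(1),'rpy',np.round(s['eef_rot'],3),'q6',round(s['joints'][5],2),'gap',round(s['finger_gap'],1),'F',s['wrist_force'].round(1),'t',round(s['clock'],1))
    print('travel total',d.round(1),'' if yaw is None else 'rotz deg %.1f'%np.degrees((cy-yaw+np.pi)%(2*np.pi)-np.pi))
E
python3 - <<'E'
from h import *
to(605.7,43,84)
c,W=shot('wrist','w1.png'); P=cloud(c,W)
from m import circ
m=(P[...,2]>70)&(P[...,2]<104)&(np.hypot(P[...,0]-605,P[...,1]-43)<30); print(circ(P[m]),m.sum())
m=(P[...,2]>122)&(P[...,2]<155)&(np.hypot(P[...,0]-605,P[...,1]-43)<30); print(circ(P[m]),m.sum())
for n in ['chuck_seat','old_bit','corer']: print(n,[(w(W,d['at']).round(1),round(d['confidence'],2)) for d in tip_of(n,'wrist')[:2]])
E
```

```text
pos [605.7  43.8 244.4] rpy [-3.142  0.     1.107] q6 0.48 gap 94.1 F [-0.3 -0.6 -0.2] t 4.4
travel total [ -0.7   0.3 160.4] 
(array([607.,  43.]), np.float64(20.3)) 446
(array([606.9,  42.9]), np.float64(8.6)) 637
chuck_seat [(array([608. ,  42.8,  77. ]), 0.68)]
old_bit [(array([602.8,  40.6,  78.7]), 0.67)]
corer [(array([606.1,  39.1,  -3.6]), 0.87)]
```

send_rows(plan=[{"travel":[0,0.5,40],"delta_rot":[0,0,0],"fingers":-1},{"travel":[0,0,40],"delta_rot":[0,0,0],"fingers":-1},{"travel":[0,0,40],"delta_rot":[0,0,0],"fingers":-1},{"travel":[0,0,40],"delta_rot":[0,0,0],"fingers":-1},{"travel":[0,0,0],"delta_rot":[0,0,0],"fingers":1},{"travel":[0,0,0],"delta_rot":[0,0,0],"fingers":1},{"travel":[0,0,0],"delta_rot":[0,0,0],"fingers":1},{"travel":[0,0,0],"delta_rot":[0,0,0],"fingers":1},{"travel":[0,0,0],"delta_rot":[0,0,0],"fingers":1},{"travel":[0,0,0],"delta_rot":[0,0,0],"fingers":1}], grip_force=60)

```text
clock: 5.82
eef_pos: [606.1, 43.7, 84.9]
eef_rot: [-3.142, -0.0, 1.113]
wrist_force: [-4.1, 0.5, 5.2]
finger_gap: 43.9
```

send_rows(plan=[{"travel":[0,0,0],"delta_rot":[0,0,-10],"fingers":1},{"travel":[0,0,0],"delta_rot":[0,0,-10],"fingers":1},{"travel":[0,0,0],"delta_rot":[0,0,-10],"fingers":1},{"travel":[0,0,0],"delta_rot":[0,0,-10],"fingers":1},{"travel":[0,0,0],"delta_rot":[0,0,-10],"fingers":1},{"travel":[0,0,0],"delta_rot":[0,0,-10],"fingers":1},{"travel":[0,0,0],"delta_rot":[0,0,-10],"fingers":1},{"travel":[0,0,0],"delta_rot":[0,0,-10],"fingers":1},{"travel":[0,0,0],"delta_rot":[0,0,-10],"fingers":1},{"travel":[0,0,0],"delta_rot":[0,0,-10],"fingers":1},{"travel":[0,0,0],"delta_rot":[0,0,-10],"fingers":1},{"travel":[0,0,0],"delta_rot":[0,0,-10],"fingers":1},{"travel":[0,0,0],"delta_rot":[0,0,0],"fingers":1}])

```text
clock: 7.45
eef_pos: [604.8, 42.8, 84.9]
eef_rot: [-3.141, -0.004, -3.073]
wrist_force: [-16.5, -5.3, 12.9]
finger_gap: 44.1
```

send_rows(plan=[{"travel":[0,0,0],"delta_rot":[0,0,0],"fingers":-0.1},{"travel":[0,0,0],"delta_rot":[0,0,0],"fingers":-0.2},{"travel":[0,0,0],"delta_rot":[0,0,0],"fingers":-0.2},{"travel":[0,0,-27],"delta_rot":[0,0,0],"fingers":-0.2},{"travel":[0,0,-27],"delta_rot":[0,0,0],"fingers":-0.2},{"travel":[0,0,0],"delta_rot":[0,0,0],"fingers":-0.2}], grip_force=25)

```text
clock: 8.2
eef_pos: [607.1, 43.6, 140.2]
eef_rot: [-3.141, 0.004, -3.076]
wrist_force: [0.2, 0.3, 0.5]
finger_gap: 56.4
```

```bash
python3 - <<'E'
from h import *
to(605.7,43,138)
c,W=shot('wrist','w2.png')
E
```

```text
pos [607.1  43.6 140.2] rpy [-3.141  0.004 -3.076] q6 -1.63 gap 56.4 F [0.2 0.3 0.5] t 8.2
travel total [ 1.4 -0.5  2.2]
```

View pics/w2.png

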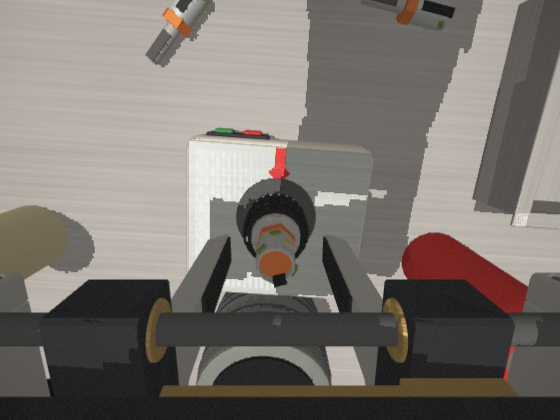

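send_rows(plan=[{"travel":[0,0,0],"delta_rot":[0,0,0],"fingers":1},{"travel":[0,0,0],"delta_rot":[0,0,0],"fingers":1},{"travel":[0,0,0],"delta_rot":[0,0,0],"fingers":1},{"travel":[0,0,0],"delta_rot":[0,0,0],"fingers":1},{"travel":[0,0,0],"delta_rot":[0,0,0],"fingers":1},{"travel":[0,0,-25],"delta_rot":[0,0,0],"fingers":1},{"travel":[0,0,-25],"delta_rot":[0,0,0],"fingers":1},{"travel":[0,0,-25],"delta_rot":[0,0,0],"fingers":1},{"travel":[0,0,-25],"delta_rot":[0,0,0],"fingers":1},{"travel":[0,0,0],"delta_rot":[0,0,0],"fingers":1}])

```text
clock: 9.5
eef_pos: [606.7, 43.6, 239.9]
eef_rot: [-3.141, 0.003, -3.076]
wrist_force: [-0.6, 0.4, -1.2]
finger_gap: 21.4
```

send_rows(plan=[{"travel":[5,36,0],"delta_rot":[0,0,0],"fingers":1},{"travel":[5,36,0],"delta_rot":[0,0,0],"fingers":1},{"travel":[5,36,0],"delta_rot":[0,0,0],"fingers":1},{"travel":[5,36,0],"delta_rot":[0,0,0],"fingers":1},{"travel":[5,36,0],"delta_rot":[0,0,0],"fingers":1},{"travel":[5,36,0],"delta_rot":[0,0,0],"fingers":1},{"travel":[5,36,0],"delta_rot":[0,0,0],"fingers":1},{"travel":[8,36,0],"delta_rot":[0,0,0],"fingers":1},{"travel":[0,0,40],"delta_rot":[0,0,0],"fingers":1},{"travel":[0,0,40],"delta_rot":[0,0,0],"fingers":1},{"travel":[0,0,40],"delta_rot":[0,0,0],"fingers":1},{"travel":[0,0,40],"delta_rot":[0,0,0],"fingers":1},{"travel":[0,0,0],"delta_rot":[0,0,0],"fingers":0.2},{"travel":[0,0,0],"delta_rot":[0,0,0],"fingers":-0.1},{"travel":[0,0,0],"delta_rot":[0,0,0],"fingers":-0.1},{"travel":[0,0,-50],"delta_rot":[0,0,0],"fingers":-0.2},{"travel":[0,0,-50],"delta_rot":[0,0,0],"fingers":-0.2},{"travel":[0,0,-60],"delta_rot":[0,0,0],"fingers":-0.2}])

```text
clock: 11.75
eef_pos: [544.0, 328.0, 241.0]
eef_rot: [3.141, 0.001, -3.076]
wrist_force: [0.9, -0.3, -0.2]
finger_gap: 56.3
```

```bash
python3 - <<'E'
from h import *
to(428,-316,230)
c,W=shot('wrist','w3.png')
c,W=shot('scene')
for n in ['used1','old_bit']: print(n,[(w(W,d['at']).round(1),round(d['confidence'],2)) for d in tip_of(n,'scene')[:4]])
E
```

```text
pos [544. 328. 241.] rpy [ 3.141e+00  1.000e-03 -3.076e+00] q6 -1.15 gap 56.3 F [ 0.9 -0.3 -0.2] t 11.8
travel total [ 158.1 -634.9   10.8] 
used1 [(array([452.5, -47.4,   9.4]), 0.64), (array([435.8, 145.5,  11.7]), 0.48)]
old_bit [(array([537.8, 325.3,   4. ]), 0.83)]
```

View pics/w3.png

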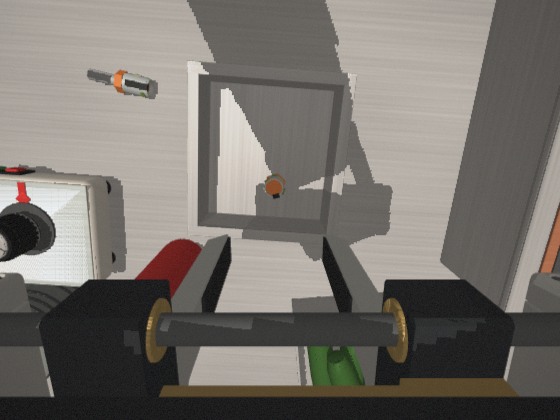

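send_rows(plan=[{"travel":[13,-53,0],"delta_rot":[0,0,0],"fingers":-0.2},{"travel":[13,-53,0],"delta_rot":[0,0,0],"fingers":-0.2},{"travel":[13,-53,0],"delta_rot":[0,0,0],"fingers":-0.2},{"travel":[13,-53,0],"delta_rot":[0,0,0],"fingers":-0.2},{"travel":[13,-53,0],"delta_rot":[0,0,0],"fingers":-0.2},{"travel":[13,-53,0],"delta_rot":[0,0,0],"fingers":-0.2},{"travel":[13,-53,0],"delta_rot":[0,0,0],"fingers":-0.2},{"travel":[13,-53,0],"delta_rot":[0,0,0],"fingers":-0.2},{"travel":[13,-53,0],"delta_rot":[0,0,0],"fingers":-0.2},{"travel":[13,-53,0],"delta_rot":[0,0,0],"fingers":-0.2},{"travel":[13,-53,0],"delta_rot":[0,0,0],"fingers":-0.2},{"travel":[13,-53,0],"delta_rot":[0,0,0],"fingers":-0.2},{"travel":[0,0,40],"delta_rot":[0,0,0],"fingers":-0.2},{"travel":[0,0,40],"delta_rot":[0,0,0],"fingers":-0.2},{"travel":[0,0,0],"delta_rot":[0,0,0],"fingers":-0.2}])

```text
clock: 13.82
eef_pos: [429.1, -315.8, 155.6]
eef_rot: [3.137, -0.005, -3.076]
wrist_force: [0.1, 0.5, 0.4]
finger_gap: 56.2
```

```bash
python3 - <<'E'
from h import *
from m import circ
to(428,-316,65)
c,W=shot('wrist'); P=cloud(c,W)
X,Y,Z=[P[...,i] for i in range(3)]
m=(Z>53)&(Z<85)&(np.hypot(X-428,Y+316)<20)
print('circ',circ(P[m]),m.sum())
v,u=np.nonzero(m); print(u.min(),u.max(),v.min(),v.max())
for n in ['clean_blue','blue_slot']: print(n,[(w(W,d['at']).round(1),round(d['confidence'],2)) for d in tip_of(n,'wrist')[:2]])
u0,u1,v0,v1=max(u.min()-25,0),u.max()+25,max(v.min()-25,0),v.max()+25
a=cv2.resize(c['color'][v0:v1,u0:u1],None,fx=6,fy=6,interpolation=cv2.INTER_NEAREST)
cv2.imwrite('pics/blue1.png',a[:600,:800,::-1]); print(u0,v0,a.shape,np.median(Z[m]))
# top rim points
t=m&(Z>74); print('top',circ(P[t]),t.sum())
E
```

```text
pos [ 429.1 -315.8  155.6] rpy [ 3.137 -0.005 -3.076] q6 -2.34 gap 56.2 F [0.1 0.5 0.4] t 13.8
travel total [ 0.7 -0.5 90.6] 
circ (array([ 426. , -316.6]), np.float64(8.3)) 710
263 291 199 230
clean_blue [(array([ 429.5, -317.7,    9.6]), 0.7)]
blue_slot [(array([ 429.8, -300.1,   64.2]), 0.88)]
238 174 (486, 468, 3) 73.0188500935597
top (array([ 426.9, -316.8]), np.float64(9.5)) 240
```

View pics/blue1.png

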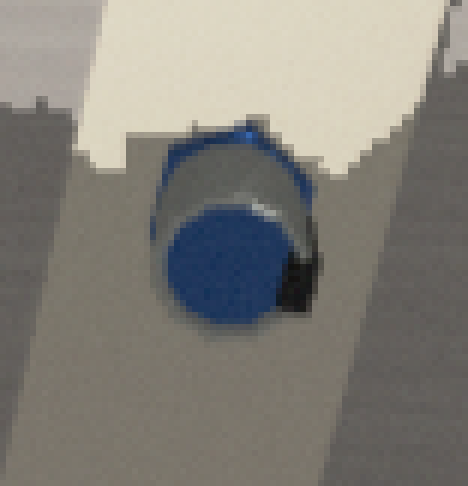

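The blue bit's mouth is at crop (229,265). The dark slot is at (297,283), so it faces image-right and slightly down. Converting that to a world azimuth.

```bash
python3 - <<'E'
from h import *
c,W=shot('wrist'); f=210/np.tan(np.radians(c['fov_y'])/2)
def ray(u,v,z):
    d=W[:3,:3]@np.array([(u-c['cx'])/f,-(v-c['cy'])/f,-1]); return W[:3,3]+d*(z-W[2,3])/d[2]
g=cv2.cvtColor(c['color'],cv2.COLOR_RGB2HSV)[174:255,238:316]
bl=(g[...,0]>105)&(g[...,0]<125)&(g[...,1]>120); bl[:33]=0
dk=(g[...,2]<40); 
n,l,s,ce=cv2.connectedComponentsWithStats(dk.astype(np.uint8)); i=1+s[1:,4].argmax()
e=cv2.moments(bl.astype(np.uint8)); b=ray(238+e['m10']/e['m00'],174+e['m01']/e['m00'],79)
d=ray(238+297/6-.5,174+283/6-.5,79); k=ray(238+229/6-.5,174+265/6-.5,79)
d2=ray(238+ce[i][0],174+ce[i][1],79)
for a in(k,b): 
  for q in (d,d2): print(a.round(1),q.round(1),np.degrees(np.arctan2(*(q-a)[[1,0]])).round(1),np.hypot(*(q-a)[:2]).round(1))
print(s[i])
E
```

```text
[ 429.9 -318.8   79. ] [ 431.8 -309.5   79. ] 78.5 9.5
[ 429.9 -318.8   79. ] [ 428.1 -308.1   79. ] 99.5 10.9
[ 426.7 -317.3   79. ] [ 431.8 -309.5   79. ] 57.0 9.3
[ 426.7 -317.3   79. ] [ 428.1 -308.1   79. ] 81.6 9.3
[49 38  6 10 39]
```

send_rows(plan=[{"travel":[1.6,-1.2,0],"delta_rot":[0,0,10.5],"fingers":-0.2},{"travel":[0,0,0],"delta_rot":[0,0,10.5],"fingers":-0.2},{"travel":[0,0,0],"delta_rot":[0,0,10.5],"fingers":-0.2},{"travel":[0,0,0],"delta_rot":[0,0,10.5],"fingers":-0.2},{"travel":[0,0,0],"delta_rot":[0,0,10.5],"fingers":-0.2},{"travel":[0,0,0],"delta_rot":[0,0,10.5],"fingers":-0.2},{"travel":[0,0,0],"delta_rot":[0,0,10.5],"fingers":-0.2},{"travel":[0,0,0],"delta_rot":[0,0,10.5],"fingers":-0.2},{"travel":[0,0,0],"delta_rot":[0,0,0],"fingers":-0.2}])

```text
clock: 15.15
eef_pos: [429.3, -318.3, 159.7]
eef_rot: [3.14, 0.002, 1.743]
wrist_force: [0.4, -0.1, 0.2]
finger_gap: 56.6
```

```bash
python3 - <<'E'
from h import *
from m import circ
to(427.5,-317,70)
c,W=shot('wrist'); P=cloud(c,W)
X,Y,Z=[P[...,i] for i in range(3)]
m=(Z>53)&(Z<85)&(np.hypot(X-428,Y+316)<20)
print('circ',circ(P[m]),m.sum(),np.percentile(P[m],[2,98],axis=0).round(1).tolist())
for n in ['clean_blue','blue_slot']: print(n,[(w(W,d['at']).round(1),round(d['confidence'],2)) for d in tip_of(n,'wrist')[:2]])
v,u=np.nonzero(m); cv2.imwrite('pics/blue2.png',cv2.resize(c['color'],(800,600))[:,:,::-1])
E
```

```text
pos [ 429.3 -318.3  159.7] rpy [3.140e+00 2.000e-03 1.743e+00] q6 -0.88 gap 56.6 F [ 0.4 -0.1  0.2] t 15.2
travel total [ 1.7 -1.7 89.7] 
circ (array([ 427.7, -315.1]), np.float64(8.3)) 674 [[417.9, -325.6, 55.5], [437.2, -305.1, 78.7]]
clean_blue [(array([ 430.2, -316.3,    7.8]), 0.84)]
blue_slot [(array([ 428.6, -304.4,   64.1]), 0.88)]
```

View pics/blue2.png

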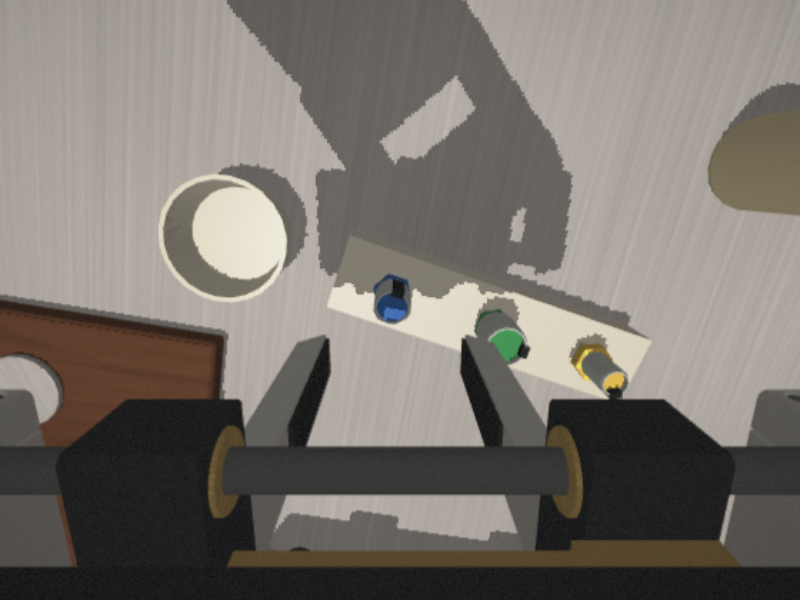

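send_rows(plan=[{"travel":[2,-1,30],"delta_rot":[0,0,0],"fingers":-0.2},{"travel":[0,0,30],"delta_rot":[0,0,0],"fingers":-0.2},{"travel":[0,0,20],"delta_rot":[0,0,0],"fingers":-0.2},{"travel":[0,0,10],"delta_rot":[0,0,0],"fingers":-0.2},{"travel":[0,0,0],"delta_rot":[0,0,0],"fingers":1},{"travel":[0,0,0],"delta_rot":[0,0,0],"fingers":1},{"travel":[0,0,0],"delta_rot":[0,0,0],"fingers":1},{"travel":[0,0,0],"delta_rot":[0,0,0],"fingers":1},{"travel":[0,0,0],"delta_rot":[0,0,0],"fingers":1},{"travel":[0,0,-20],"delta_rot":[0,0,0],"fingers":1},{"travel":[0,0,-40],"delta_rot":[0,0,0],"fingers":1},{"travel":[0,0,-60],"delta_rot":[0,0,0],"fingers":1},{"travel":[0,0,-60],"delta_rot":[0,0,0],"fingers":1},{"travel":[0,0,0],"delta_rot":[0,0,0],"fingers":1}])

```text
clock: 17.05
eef_pos: [428.6, -317.1, 252.8]
eef_rot: [3.137, 0.006, 1.741]
wrist_force: [-0.2, -0.7, -2.7]
finger_gap: 21.7
```

```bash
python3 - <<'E'
from h import *
to(606,43,250,1.745+np.radians(100))
c,W=shot('wrist')
a=cv2.resize(c['color'][150:420,190:370],None,fx=3,fy=3,interpolation=cv2.INTER_NEAREST)[:600]
cv2.imwrite('pics/blue3.png',a[:,:,::-1])
E
```

```text
pos [ 428.6 -317.1  252.8] rpy [3.137 0.006 1.741] q6 -0.88 gap 21.7 F [-0.2 -0.7 -2.7] t 17.1
travel total [324.7 235.9   2.1] rotz deg -100.2
```

View pics/blue3.png

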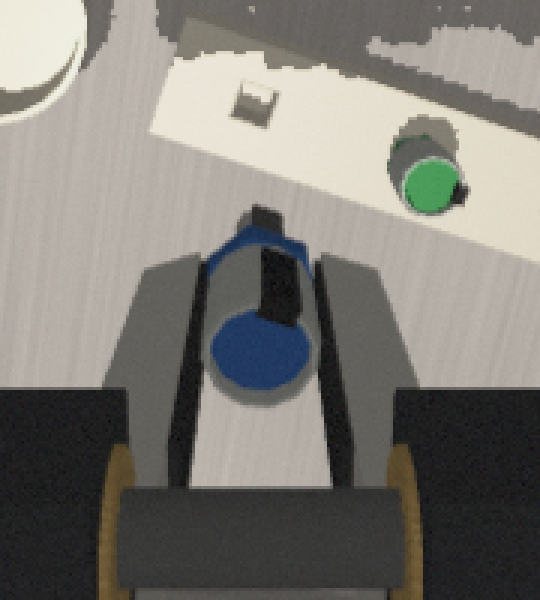

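send_rows(plan=[{"travel":[40.5,29.5,0],"delta_rot":[0,0,0],"fingers":1},{"travel":[40.5,29.5,0],"delta_rot":[0,0,0],"fingers":1},{"travel":[40.5,29.5,0],"delta_rot":[0,0,0],"fingers":1},{"travel":[40.5,29.5,0],"delta_rot":[0,0,0],"fingers":1},{"travel":[40.5,29.5,0],"delta_rot":[0,0,0],"fingers":1},{"travel":[40.5,29.5,0],"delta_rot":[0,0,0],"fingers":1},{"travel":[40.5,29.5,0],"delta_rot":[0,0,0],"fingers":1},{"travel":[40.5,29.5,0],"delta_rot":[0,0,0],"fingers":1},{"travel":[0,0,0],"delta_rot":[0,0,-10],"fingers":1},{"travel":[0,0,0],"delta_rot":[0,0,-10],"fingers":1},{"travel":[0,0,0],"delta_rot":[0,0,-10],"fingers":1},{"travel":[0,0,0],"delta_rot":[0,0,-10],"fingers":1},{"travel":[0,0,0],"delta_rot":[0,0,-10],"fingers":1},{"travel":[0,0,0],"delta_rot":[0,0,-10],"fingers":1},{"travel":[0,0,0],"delta_rot":[0,0,-10],"fingers":1},{"travel":[0,0,0],"delta_rot":[0,0,-10],"fingers":1},{"travel":[0,0,0],"delta_rot":[0,0,-10],"fingers":1},{"travel":[0,0,0],"delta_rot":[0,0,-10],"fingers":1}])

```text
clock: 19.35
eef_pos: [604.7, 43.1, 246.1]
eef_rot: [3.14, -0.003, -2.791]
wrist_force: [-0.3, 0.8, -1.7]
finger_gap: 21.2
```

send_rows(plan=[{"travel":[0,0,20],"delta_rot":[0,0,0],"fingers":1},{"travel":[0,0,20],"delta_rot":[0,0,0],"fingers":1},{"travel":[0,0,0],"delta_rot":[0,0,0],"fingers":1},{"travel":[0,0,0],"delta_rot":[0,0,0],"fingers":1}])

```text
clock: 19.85
eef_pos: [605.2, 43.1, 208.4]
eef_rot: [3.141, -0.0, -2.797]
wrist_force: [-0.0, -0.6, -0.6]
finger_gap: 21.9
```

```bash
python3 - <<'E'
from h import *
from m import circ
T,s=pose()
to(606,43,140)
c,W=shot('wrist','w4.png'); P=cloud(c,W); X,Y,Z=[P[...,i] for i in range(3)]
t=T[:3,3]
for cam in ['wrist','side','scene']:
    if cam!='wrist': c,W=shot(cam); P=cloud(c,W); Z=P[...,2]
    r=np.hypot(P[...,0]-t[0],P[...,1]-t[1])
    m=(r<14)&(Z>t[2]-15)&(Z<t[2]+20)
    m2=(r<12)&(Z>t[2]-75)&(Z<t[2]-32)
    m3=(np.hypot(P[...,0]-606,P[...,1]-43)<27)&(Z>72)&(Z<105)
    m4=(np.hypot(P[...,0]-606,P[...,1]-43)<15)&(Z>104)&(Z<112)
    for q in (m,m2,m3): 
        if q.sum()>15: print(cam,'tube/shank/sleeve',circ(P[q]),q.sum(),P[q].mean(0).round(1),'z',np.percentile(P[q][:,2],[1,99]).round(1))
for n in ['clean_blue','blue_slot','chuck_seat']:
  for cam in ['side','scene']:
    c,W=(shot(cam)); print(n,cam,[(w(W,d['at']).round(1),round(d['confidence'],2)) for d in tip_of(n,cam)[:1]])
E
```

```text
pos [605.2  43.1 208.4] rpy [ 3.141 -0.    -2.797] q6 -1.91 gap 21.9 F [-0.  -0.6 -0.6] t 19.9
travel total [-0.7 -0.3 68.4] 
wrist tube/shank/sleeve (array([603.1,  41.8]), np.float64(9.1)) 1934 [602.3  41.4 211.9] z [194.5 226.5]
wrist tube/shank/sleeve (array([603.4,  41.4]), np.float64(5.3)) 100 [599.4  40.3 155.6] z [148.  164.5]
wrist tube/shank/sleeve (array([601.2,  40.2]), np.float64(17.0)) 1146 [599.8  39.5  94.3] z [ 73.1 105. ]
side tube/shank/sleeve (array([601.1,  43.5]), np.float64(9.3)) 73 [597.3  43.1 211.9] z [193.6 227.6]
side tube/shank/sleeve (array([602.8,  39.6]), np.float64(4.4)) 48 [602.4  38.3 162.9] z [150.7 176.2]
side tube/shank/sleeve (array([603.7,  38.4]), np.float64(18.6)) 231 [601.8  28.1  90.5] z [ 72.6 104.9]
scene tube/shank/sleeve (array([606.2,  43.4]), np.float64(9.0)) 230 [607.3  43.8 211.1] z [194.6 225. ]
scene tube/shank/sleeve (array([604.9,  43.6]), np.float64(5.6)) 32 [609.   45.2 157.9] z [149.6 167.7]
scene tube/shank/sleeve (array([609.5,  45.6]), np.float64(17.6)) 359 [612.7  47.2  93.8] z [ 72.9 104.8]
clean_blue side [(array([538.7, 324.4,   7.2]), 0.53)]
clean_blue scene [(array([603.3,  43.3, 143.5]), 0.59)]
blue_slot side [(array([593.9,  45.1, 204.5]), 0.59)]
blue_slot scene [(array([593. ,  41.7, 202.2]), 0.73)]
chuck_seat side [(array([604.4,  43.3,  79.5]), 0.98)]
chuck_seat scene [(array([606.5,  44.3,  79.3]), 0.88)]
```

View pics/w4.png

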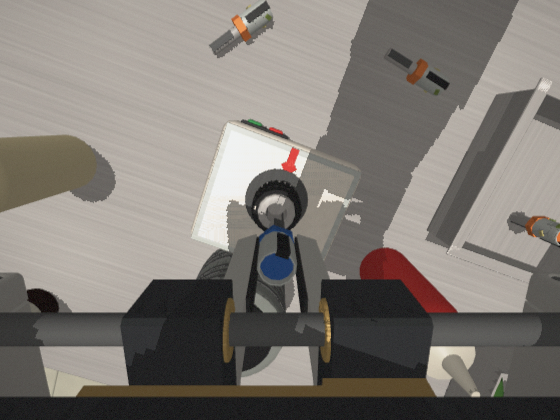

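send_rows(plan=[{"travel":[-0.5,0,20],"delta_rot":[0,0,0],"fingers":1},{"travel":[0,0,15],"delta_rot":[0,0,0],"fingers":1},{"travel":[0,0,6],"delta_rot":[0,0,0],"fingers":1},{"travel":[0,0,6],"delta_rot":[0,0,0],"fingers":1},{"travel":[0,0,0],"delta_rot":[0,0,0],"fingers":1}])

```text
clock: 21.22
eef_pos: [605.7, 43.2, 161.3]
eef_rot: [3.142, -0.0, -2.797]
wrist_force: [0.4, -0.5, -0.4]
finger_gap: 21.7
```

```bash
python3 - <<'E'
from h import *
to(606,43,140)
c,W=shot('wrist'); a=cv2.resize(c['color'][100:300,180:380],None,fx=3,fy=3)
c,W=shot('side'); b=cv2.resize(c['color'][150:270,270:390],(600,600))
cv2.imwrite('pics/ins.png',cv2.resize(np.hstack([a,b])[:,:,::-1],(800,400)))
E
```

```text
pos [605.7  43.2 161.3] rpy [ 3.142 -0.    -2.797] q6 -1.9 gap 21.7 F [ 0.4 -0.5 -0.4] t 21.2
travel total [-0.2 -0.3 21.3]
```

View pics/ins.png

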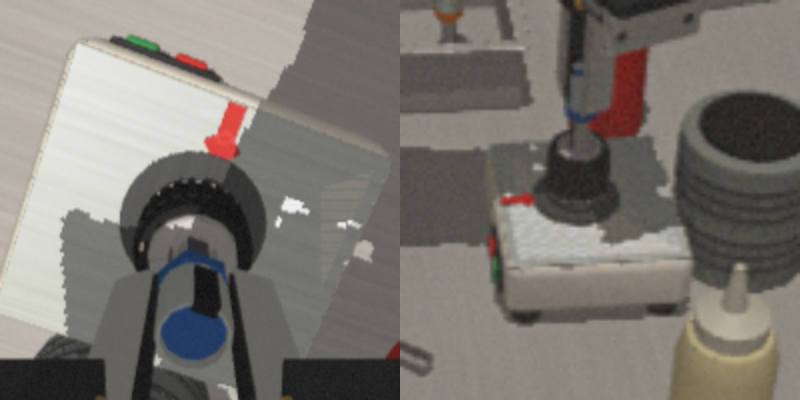

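The shank is entering the bore with no contact force, and the slot points along the arrow. Lowering further.

send_rows(plan=[{"travel":[0,0,6],"delta_rot":[0,0,0],"fingers":1},{"travel":[0,0,6],"delta_rot":[0,0,0],"fingers":1},{"travel":[0,0,4],"delta_rot":[0,0,0],"fingers":1},{"travel":[0,0,2],"delta_rot":[0,0,0],"fingers":1},{"travel":[0,0,0],"delta_rot":[0,0,0],"fingers":1}])

```text
clock: 21.95
eef_pos: [605.7, 43.3, 143.3]
eef_rot: [3.142, -0.0, -2.797]
wrist_force: [0.5, 0.6, -0.3]
finger_gap: 21.4
```

send_rows(plan=[{"travel":[0,0,1.5],"delta_rot":[0,0,0],"fingers":1},{"travel":[0,0,1],"delta_rot":[0,0,0],"fingers":1},{"travel":[0,0,0],"delta_rot":[0,0,0],"fingers":1}])

```text
clock: 22.32
eef_pos: [605.7, 43.2, 140.9]
eef_rot: [3.142, -0.0, -2.797]
wrist_force: [-0.2, -0.4, -0.7]
finger_gap: 21.6
```

send_rows(plan=[{"travel":[0,0,1],"delta_rot":[0,0,0],"fingers":1},{"travel":[0,0,0],"delta_rot":[0,0,0],"fingers":1}])

```text
clock: 22.58
eef_pos: [605.7, 43.2, 139.9]
eef_rot: [3.142, -0.0, -2.797]
wrist_force: [-0.6, -0.5, -1.5]
finger_gap: 21.7
```

send_rows(plan=[{"travel":[0,0,1],"delta_rot":[0,0,0],"fingers":1},{"travel":[0,0,0],"delta_rot":[0,0,0],"fingers":1}])

```text
clock: 22.82
eef_pos: [605.7, 43.2, 139.0]
eef_rot: [-3.142, 0.0, -2.797]
wrist_force: [-0.2, -0.8, -0.3]
finger_gap: 21.7
```

send_rows(plan=[{"travel":[0,0,1],"delta_rot":[0,0,0],"fingers":1},{"travel":[0,0,0],"delta_rot":[0,0,0],"fingers":1}])

```text
clock: 23.08
eef_pos: [606.0, 43.3, 138.9]
eef_rot: [-3.141, 0.001, -2.797]
wrist_force: [-2.1, 0.1, 7.0]
finger_gap: 21.5
```

send_rows(plan=[{"travel":[0,0,1],"delta_rot":[0,0,0],"fingers":1},{"travel":[0,0,0],"delta_rot":[0,0,0],"fingers":1}])

```text
clock: 23.32
eef_pos: [606.3, 43.3, 138.8]
eef_rot: [-3.141, 0.002, -2.796]
wrist_force: [-3.6, 0.3, 13.5]
finger_gap: 21.6
```

```bash
python3 - <<'E'
from h import *
to(606,43,138)
for cam in ['scene','side','wrist']:
    c,W=shot(cam); P=cloud(c,W); Z=P[...,2]
    m=masks_of('clean_blue',cam)
    if m:
        q=P[m[0]['region']&(Z>0)]; print(cam,m[0]['confidence'],q.mean(0).round(1),np.percentile(q[:,2],[1,5,50,95,99]).round(1))
        h=cv2.cvtColor(c['color'],cv2.COLOR_RGB2HSV); b=m[0]['region']&(h[...,0]>105)&(h[...,0]<125)&(h[...,1]>120); print('blue z',np.percentile(P[b][:,2],[2,25,50,75,98]).round(1))
    print([(w(W,d['at']).round(1),round(d['confidence'],2)) for d in tip_of('blue_slot',cam)[:1]])
E
```

```text
pos [606.3  43.3 138.8] rpy [-3.141e+00  2.000e-03 -2.796e+00] q6 -1.9 gap 21.6 F [-3.6  0.3 13.5] t 23.3
travel total [ 0.3 -0.2  0.8] 
[(array([595.9,  42.1, 134.6]), 0.65)]
side 0.54 [598.   38.5 132.7] [110.9 114.2 133.1 150.  150.9]
blue z [114.5 115.1 116.6 119.2 145.2]
[(array([596.4,  41.4, 133.7]), 0.63)]
wrist 0.73 [602.4  40.8 138.8] [111.6 116.3 142.5 148.2 149. ]
blue z [113.4 141.7 142.4 142.9 143.9]
[(array([597.1,  45.4, 134.9]), 0.78)]
```

send_rows(plan=[{"travel":[0,0,-2],"delta_rot":[0,0,0],"fingers":1},{"travel":[0,0,0],"delta_rot":[0,0,0],"fingers":0.4},{"travel":[0,0,0],"delta_rot":[0,0,0],"fingers":-0.2},{"travel":[0,0,0],"delta_rot":[0,0,0],"fingers":-0.2},{"travel":[0,0,28],"delta_rot":[0,0,0],"fingers":-0.2},{"travel":[0,0,28],"delta_rot":[0,0,0],"fingers":-0.2},{"travel":[0,0,0],"delta_rot":[0,0,0],"fingers":-0.2}], grip_force=60)

```text
clock: 24.65
eef_pos: [604.7, 43.2, 81.2]
eef_rot: [3.14, -0.004, -2.797]
wrist_force: [-1.0, 0.4, 1.0]
finger_gap: 56.5
```

```bash
python3 - <<'E'
from h import *
to(606,43,84)
c,W=shot('wrist'); a=cv2.resize(c['color'][100:340,160:400],(600,600))
cv2.imwrite('pics/home.png',a[:,:,::-1])
E
```

```text
pos [604.7  43.2  81.2] rpy [ 3.14  -0.004 -2.797] q6 -1.9 gap 56.5 F [-1.   0.4  1. ] t 24.6
travel total [-1.1 -0.6 -2.9]
```

View pics/home.png

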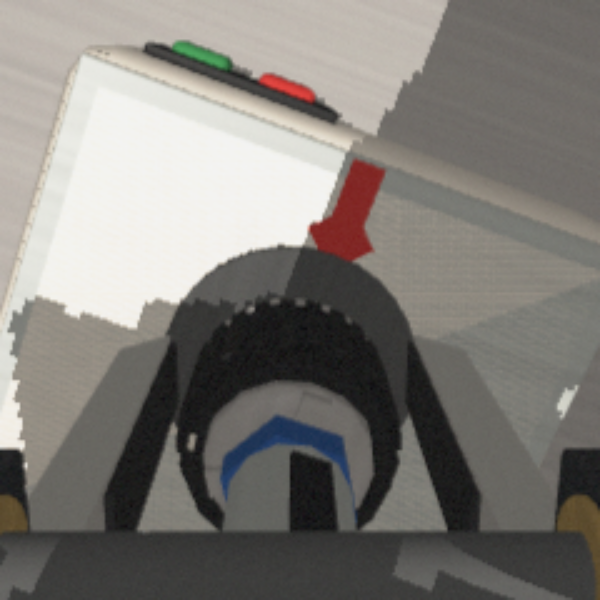

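The bit stands in the chuck, with the collar on the nose and the slot at (315,490) towards the arrow at (345,215). Next I'll raise the tool 3 mm, grip the sleeve and turn it clockwise.

send_rows(plan=[{"travel":[-0.8,0,-3],"delta_rot":[0,0,0],"fingers":1},{"travel":[0,0,0],"delta_rot":[0,0,0],"fingers":1},{"travel":[0,0,0],"delta_rot":[0,0,0],"fingers":1},{"travel":[0,0,0],"delta_rot":[0,0,0],"fingers":1},{"travel":[0,0,0],"delta_rot":[0,0,10],"fingers":1},{"travel":[0,0,0],"delta_rot":[0,0,10],"fingers":1},{"travel":[0,0,0],"delta_rot":[0,0,10],"fingers":1},{"travel":[0,0,0],"delta_rot":[0,0,10],"fingers":1},{"travel":[0,0,0],"delta_rot":[0,0,10],"fingers":1},{"travel":[0,0,0],"delta_rot":[0,0,10],"fingers":1},{"travel":[0,0,0],"delta_rot":[0,0,10],"fingers":1},{"travel":[0,0,0],"delta_rot":[0,0,10],"fingers":1},{"travel":[0,0,0],"delta_rot":[0,0,10],"fingers":1},{"travel":[0,0,0],"delta_rot":[0,0,10],"fingers":1},{"travel":[0,0,0],"delta_rot":[0,0,0],"fingers":1}], grip_force=60)

```text
clock: 26.58
eef_pos: [606.1, 41.2, 87.8]
eef_rot: [-3.14, 0.003, 1.738]
wrist_force: [-13.5, -17.1, 14.9]
finger_gap: 43.8
```

```bash
python3 -c "
from h import *
to(606,43,84); print(pose()[1]['moment'])"
```

```text
pos [606.1  41.2  87.8] rpy [-3.140e+00  3.000e-03  1.738e+00] q6 -0.16 gap 43.8 F [-13.5 -17.1  14.9] t 26.6
travel total [1.8 0.2 3.8] 
[-2.91676095  2.38616516 -0.11166428]
```

send_rows(plan=[{"travel":[0,0,0],"delta_rot":[0,0,10],"fingers":1},{"travel":[0,0,0],"delta_rot":[0,0,8],"fingers":1},{"travel":[0,0,0],"delta_rot":[0,0,4],"fingers":1},{"travel":[0,0,0],"delta_rot":[0,0,0],"fingers":1}])

```text
clock: 27.08
eef_pos: [605.4, 41.2, 87.8]
eef_rot: [-3.14, 0.004, 1.356]
wrist_force: [-19.4, -16.5, 18.6]
finger_gap: 43.6
```

```bash
python3 -c "
from h import *
to(606,43,84); print(pose()[1]['moment'])"
```

```text
pos [605.4  41.2  87.8] rpy [-3.14   0.004  1.356] q6 0.23 gap 43.6 F [-19.4 -16.5  18.6] t 27.1
travel total [1.9 0.2 3.8] 
[-3.02278222  3.2849222  -0.04485723]
```

send_rows(plan=[{"travel":[0,0,0],"delta_rot":[0,0,4],"fingers":1},{"travel":[0,0,0],"delta_rot":[0,0,4],"fingers":1}])

```text
clock: 27.32
eef_pos: [605.2, 41.3, 87.8]
eef_rot: [-3.14, 0.004, 1.215]
wrist_force: [-22.5, -16.1, 20.0]
finger_gap: 43.7
```

```bash
python3 -c "
from h import *
to(606,43,84); print(pose()[1]['moment'],pose()[1]['effort'])
for n in ['jaw1','jaw2','jaw3']: c,W=shot('wrist'); print([(w(W,d['at']).round(1),d['confidence']) for d in tip_of(n,'wrist')[:1]])"
```

```text
pos [605.2  41.3  87.8] rpy [-3.14   0.004  1.215] q6 0.37 gap 43.7 F [-22.5 -16.1  20. ] t 27.3
travel total [1.9 0.2 3.8] 
[-2.78159726  3.75549526  0.31588048] [  8.71887982 -54.38882589 -34.84510303   3.66725206  -5.36938637
  -0.87885853]
[]
[]
[]
```

send_rows(plan=[{"travel":[0,0,0],"delta_rot":[0,0,4],"fingers":1},{"travel":[0,0,0],"delta_rot":[0,0,4],"fingers":1},{"travel":[0,0,0],"delta_rot":[0,0,4],"fingers":1}])

```text
clock: 28.0
eef_pos: [604.9, 41.4, 87.8]
eef_rot: [-3.14, 0.005, 1.006]
wrist_force: [-25.6, -15.7, 21.9]
finger_gap: 43.6
```

```bash
python3 -c "
from h import *
to(606,43,84); print(pose()[1]['moment'],pose()[1]['effort'])
c,W=shot('wrist','w6.png')"
```

```text
pos [604.9  41.4  87.8] rpy [-3.14   0.005  1.006] q6 0.58 gap 43.6 F [-25.6 -15.7  21.9] t 28.0
travel total [1.9 0.1 3.8] 
[-2.61961992  4.29891556  0.2898926 ] [  7.93777406 -53.72647762 -35.58665872   3.44437458  -6.05544224
  -0.81959842]
```

send_rows(plan=[{"travel":[0,0,0],"delta_rot":[0,0,0],"fingers":-0.2},{"travel":[0,0,0],"delta_rot":[0,0,0],"fingers":-0.2},{"travel":[0,0,0],"delta_rot":[0,0,0],"fingers":-0.2},{"travel":[0,0,-40],"delta_rot":[0,0,0],"fingers":-0.2},{"travel":[0,0,-40],"delta_rot":[0,0,0],"fingers":-0.2},{"travel":[0,0,-40],"delta_rot":[0,0,0],"fingers":-0.2},{"travel":[0,0,0],"delta_rot":[0,0,0],"fingers":-0.2}])

```text
clock: 28.92
eef_pos: [607.6, 43.7, 209.2]
eef_rot: [3.137, -0.003, 1.009]
wrist_force: [0.6, -0.5, -1.0]
finger_gap: 56.7
```

```bash
python3 - <<'E'
from h import *
to(606,43,84)
c,W=shot('wrist'); u0=190;a=cv2.resize(c['color'][120:280,200:360],(600,600))
for n in ['jaw1','jaw2','jaw3','clean_blue','blue_slot','chuck_seat']: print(n,[(w(W,d['at']).round(1),round(d['confidence'],2)) for d in tip_of(n,'wrist')[:1]])
cv2.imwrite('pics/grip.png',a[:,:,::-1])
E
```

```text
pos [607.6  43.7 209.2] rpy [ 3.137e+00 -3.000e-03  1.009e+00] q6 0.57 gap 56.7 F [ 0.6 -0.5 -1. ] t 28.9
travel total [ -1.8  -1.5 125.2] 
jaw1 [(array([604.5,  44.1,   2.5]), 0.6)]
jaw2 [(array([604.5,  44.1,   2.5]), 0.6)]
jaw3 [(array([604.5,  44.1,   2.5]), 0.6)]
clean_blue []
blue_slot [(array([593.9,  44.8, 133.3]), 0.95)]
chuck_seat [(array([607.6,  46.9,  76. ]), 0.86)]
```

View pics/grip.png

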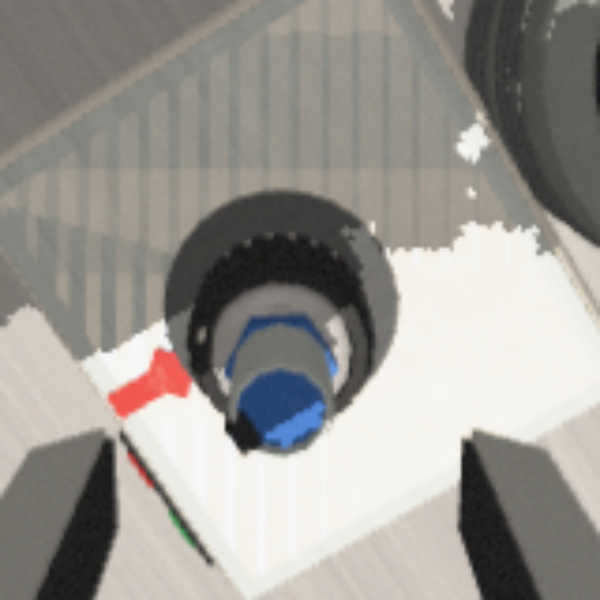

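```bash
python3 - <<'E'
from h import *
c,W=shot('wrist'); f=210/np.tan(np.radians(c['fov_y'])/2)
def ray(a,b,z):
    u,v=200+a*160/600-.5,120+b*160/600-.5
    d=W[:3,:3]@np.array([(u-c['cx'])/f,-(v-c['cy'])/f,-1]); return W[:3,3]+d*(z-W[2,3])/d[2]
m=ray(281,408,143); m2=ray(283,402,149)
for M in(m,m2):
  for z in (149,):
    q=ray(242,430,z); print(M.round(1),q.round(1),np.degrees(np.arctan2(*(q-M)[[1,0]])))
a,b=ray(115,402,58),ray(188,378,58); print('arrow',a.round(1),b.round(1))
P=cloud(c,W); Z=P[...,2]; r=np.hypot(P[...,0]-606,P[...,1]-43)
k=(r<16)&(Z>122)&(Z<152); from m import circ; print(circ(P[k]),P[k].mean(0))
cs,Ws=shot('scene'); 
for n in ['used1','old_bit','pan_floor']: print(n,[(w(Ws,d['at']).round(1),round(d['confidence'],2)) for d in tip_of(n,'scene')[:5]])
cv2.imwrite('pics/s5.png',cv2.resize(cs['color'][140:350,220:500],(800,600))[:,:,::-1])
E
```

```text
[604.9  42.2 143. ] [597.2  44.1 149. ] 166.0537553756503
[607.   44.7 149. ] [597.2  44.1 149. ] -176.41378827667123
arrow [551.2  43.8  58. ] [572.   38.9  58. ]
(array([607. ,  42.9]), np.float64(8.4)) [607.2114031   43.38174488 141.99155951]
used1 [(array([434.4, 147.2,  13.5]), 0.8), (array([451.9, -43.8,  10.9]), 0.49), (array([ 494.6, -328.4,   -0.8]), 0.42), (array([ 656.1, -197.6,   -3.4]), 0.42), (array([ 569.1, -339. ,    4.3]), 0.24)]
old_bit [(array([538.4, 324.9,   4.5]), 0.8), (array([504.2, 319.6,   2.7]), 0.34)]
pan_floor [(array([502.6, 313.8,   9.1]), 0.84)]
```

View pics/s5.png

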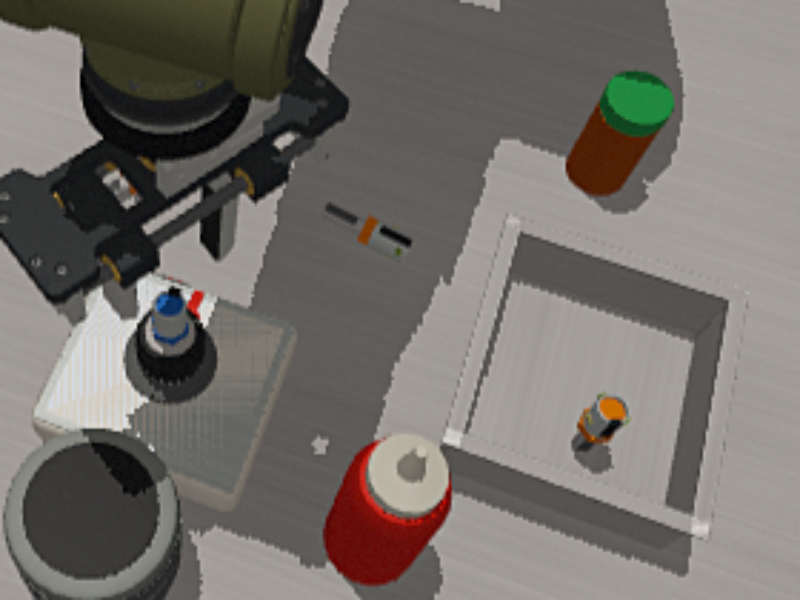

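send_rows(plan=[{"travel":[0,-40,0],"delta_rot":[0,0,0],"fingers":-0.2},{"travel":[0,-40,0],"delta_rot":[0,0,0],"fingers":-0.2},{"travel":[0,-40,0],"delta_rot":[0,0,0],"fingers":-0.2},{"travel":[0,-40,0],"delta_rot":[0,0,0],"fingers":-0.2},{"travel":[0,-42,0],"delta_rot":[0,0,0],"fingers":-0.2},{"travel":[0,0,20],"delta_rot":[0,0,-10.7],"fingers":-0.2},{"travel":[0,0,20],"delta_rot":[0,0,-10.7],"fingers":-0.2},{"travel":[0,0,0],"delta_rot":[0,0,0],"fingers":-0.2}])

```text
clock: 30.52
eef_pos: [435.0, 151.1, 165.2]
eef_rot: [-3.14, 0.001, 1.381]
wrist_force: [0.1, -0.1, 0.8]
finger_gap: 56.3
```

```bash
cat > used.py <<'E'
from m import *
def used(x,y):
    c,W=shot('wrist'); P=cloud(c,W)
    m=(np.hypot(P[...,0]-x,P[...,1]-y)<55)&(P[...,2]>5)&(P[...,2]<32)
    n,l,s,ce=cv2.connectedComponentsWithStats(m.astype(np.uint8)); m=l==1+s[1:,4].argmax()
    h=cv2.cvtColor(c['color'],cv2.COLOR_RGB2HSV); o=m&(h[...,0]>5)&(h[...,0]<16)&(h[...,1]>150)
    q=P[m]; a=ax(q); oc=np.median(P[o],axis=0); d=np.array([np.cos(np.radians(a[1])),np.sin(np.radians(a[1]))])
    t=(q[:,:2]-oc[:2])@d; pr=np.percentile(t,[1,99])
    print('axis',round(a[1],1),'collar',oc.round(1),o.sum(),'extent',pr.round(1),'zmax',q[:,2].max().round(1),'n',m.sum())
    sg=1 if pr[1]<-pr[0] else -1
    g=oc[:2]+sg*d*9; lat=np.median((q[:,:2]-oc[:2])@np.array([-d[1],d[0]])); print('lat',lat.round(1),'grasp',g.round(1),'mouth az',a[1] if sg>0 else a[1]+180)
    y=np.radians(a[1]); cy=pose()[1]['eef_rot'][2]; y=min([y+k*np.pi for k in(-1,0,1,2)],key=lambda v:abs((v-cy+np.pi)%(2*np.pi)-np.pi)); to(*g,21,y)
E
python3 -c "
from used import *
used(434,146)"
```

```text
axis -98.8 collar [434.  138.5  20.1] 158 extent [-33.1  36.2] zmax 22.8 n 1131
lat 0.2 grasp [435.4 147.4] mouth az 81.17093403112807
pos [435.6 151.2 166.1] rpy [-3.141  0.     1.378] q6 0.45 gap 56.4 F [-0.1  0.   0.6] t 30.6
travel total [ -3.8   0.6 145.1] rotz deg -2.2
```

send_rows(plan=[{"travel":[-3.8,0.6,0],"delta_rot":[0,0,-2.2],"fingers":-0.2},{"travel":[0,0,45],"delta_rot":[0,0,0],"fingers":-0.2},{"travel":[0,0,45],"delta_rot":[0,0,0],"fingers":-0.2},{"travel":[0,0,40],"delta_rot":[0,0,0],"fingers":-0.2},{"travel":[0,0,14],"delta_rot":[0,0,0],"fingers":-0.2},{"travel":[0,0,0],"delta_rot":[0,0,0],"fingers":1},{"travel":[0,0,0],"delta_rot":[0,0,0],"fingers":1},{"travel":[0,0,0],"delta_rot":[0,0,0],"fingers":1},{"travel":[0,0,0],"delta_rot":[0,0,0],"fingers":1},{"travel":[0,0,0],"delta_rot":[0,0,0],"fingers":1},{"travel":[0,0,-40],"delta_rot":[0,0,0],"fingers":1},{"travel":[0,0,-50],"delta_rot":[0,0,0],"fingers":1},{"travel":[0,0,-40],"delta_rot":[0,0,0],"fingers":1},{"travel":[0,0,0],"delta_rot":[0,0,0],"fingers":1}], grip_force=25)

```text
clock: 32.33
eef_pos: [436.6, 147.7, 154.6]
eef_rot: [3.137, -0.002, 1.42]
wrist_force: [-0.2, -0.3, -2.5]
finger_gap: 21.0
```

```bash
python3 -c "
from h import *
to(472,300,32)"
```

```text
pos [436.6 147.7 154.6] rpy [ 3.137e+00 -2.000e-03  1.420e+00] q6 0.4 gap 21.0 F [-0.2 -0.3 -2.5] t 32.3
travel total [155.6  11.6 123. ]
```

send_rows(plan=[{"travel":[39,3,0],"delta_rot":[0,0,0],"fingers":1},{"travel":[39,3,0],"delta_rot":[0,0,0],"fingers":1},{"travel":[39,3,0],"delta_rot":[0,0,0],"fingers":1},{"travel":[39,3,0],"delta_rot":[0,0,0],"fingers":1},{"travel":[0,0,0],"delta_rot":[0,0,0],"fingers":1},{"travel":[0,0,45],"delta_rot":[0,0,0],"fingers":1},{"travel":[0,0,45],"delta_rot":[0,0,0],"fingers":1},{"travel":[0,0,31],"delta_rot":[0,0,0],"fingers":1},{"travel":[0,0,0],"delta_rot":[0,0,0],"fingers":0.3},{"travel":[0,0,0],"delta_rot":[0,0,0],"fingers":0.2},{"travel":[0,0,0],"delta_rot":[0,0,0],"fingers":0.2},{"travel":[0,0,-60],"delta_rot":[0,0,0],"fingers":0.2},{"travel":[0,0,-60],"delta_rot":[0,0,0],"fingers":0.2},{"travel":[0,0,-50],"delta_rot":[0,0,0],"fingers":0.2}])

```text
clock: 34.08
eef_pos: [470.8, 299.9, 204.6]
eef_rot: [3.139, -0.002, 1.42]
wrist_force: [-0.1, -0.1, -0.6]
finger_gap: 37.6
```

```bash
python3 - <<'E'
from h import *
c,W=shot('scene')
for n in ['used1','old_bit']: print(n,[(w(W,d['at']).round(1),round(d['confidence'],2)) for d in tip_of(n,'scene')[:5]])
to(455,-45,200,np.radians(-36))
E
```

```text
used1 [(array([451.4, -47.7,   6.2]), 0.81), (array([468.1, 295.7,  14.3]), 0.8), (array([ 566.3, -339.1,    3.2]), 0.51)]
old_bit [(array([539.3, 325.8,   0.9]), 0.79), (array([ 317.7, -299.4,    3.4]), 0.28)]
pos [471.5 300.3 204.4] rpy [ 3.137 -0.004  1.42 ] q6 0.65 gap 37.4 F [-0.3  0.1 -1.2] t 34.2
travel total [-343.9   35.4    3.2] rotz deg 117.4
```

send_rows(plan=[{"travel":[-49,5,0],"delta_rot":[0,0,0],"fingers":-0.2},{"travel":[-49,5,0],"delta_rot":[0,0,0],"fingers":-0.2},{"travel":[-49,5,0],"delta_rot":[0,0,0],"fingers":-0.2},{"travel":[-49,5,0],"delta_rot":[0,0,0],"fingers":-0.2},{"travel":[-49,5,0],"delta_rot":[0,0,0],"fingers":-0.2},{"travel":[-49,5,0],"delta_rot":[0,0,0],"fingers":-0.2},{"travel":[-50,5,0],"delta_rot":[0,0,0],"fingers":-0.2},{"travel":[0,0,10],"delta_rot":[0,0,-10.5],"fingers":-0.2},{"travel":[0,0,10],"delta_rot":[0,0,-10.5],"fingers":-0.2},{"travel":[0,0,10],"delta_rot":[0,0,-10.5],"fingers":-0.2},{"travel":[0,0,0],"delta_rot":[0,0,-10.5],"fingers":-0.2},{"travel":[0,0,0],"delta_rot":[0,0,-10.5],"fingers":-0.2},{"travel":[0,0,0],"delta_rot":[0,0,-10.5],"fingers":-0.2},{"travel":[0,0,0],"delta_rot":[0,0,0],"fingers":-0.2}])

```text
clock: 35.98
eef_pos: [453.3, -45.5, 170.2]
eef_rot: [-3.141, -0.001, 2.519]
wrist_force: [0.8, -0.6, 0.6]
finger_gap: 56.4
```

```bash
python3 -c "
from used import *
used(454,-46)"
```

```text
axis -36.1 collar [457.8 -50.3  20.1] 154 extent [-33.3  35.9] zmax 23.1 n 1123
lat 0.3 grasp [450.6 -45. ] mouth az 143.93873793859916
pos [453.4 -45.5 170.4] rpy [-3.141e+00 -1.000e-03  2.516e+00] q6 -1.13 gap 56.6 F [ 0.2 -0.   0.7] t 36.0
travel total [  2.4  -1.2 149.4] rotz deg 0.2
```

send_rows(plan=[{"travel":[2.4,-1.2,0],"delta_rot":[0,0,0],"fingers":-0.2},{"travel":[0,0,45],"delta_rot":[0,0,0],"fingers":-0.2},{"travel":[0,0,45],"delta_rot":[0,0,0],"fingers":-0.2},{"travel":[0,0,40],"delta_rot":[0,0,0],"fingers":-0.2},{"travel":[0,0,19],"delta_rot":[0,0,0],"fingers":-0.2},{"travel":[0,0,0],"delta_rot":[0,0,0],"fingers":1},{"travel":[0,0,0],"delta_rot":[0,0,0],"fingers":1},{"travel":[0,0,0],"delta_rot":[0,0,0],"fingers":1},{"travel":[0,0,0],"delta_rot":[0,0,0],"fingers":1},{"travel":[0,0,0],"delta_rot":[0,0,0],"fingers":1},{"travel":[0,0,-40],"delta_rot":[0,0,0],"fingers":1},{"travel":[0,0,-50],"delta_rot":[0,0,0],"fingers":1},{"travel":[0,0,-50],"delta_rot":[0,0,0],"fingers":1},{"travel":[0,0,-30],"delta_rot":[0,0,0],"fingers":1},{"travel":[0,0,0],"delta_rot":[0,0,-10],"fingers":1},{"travel":[0,0,0],"delta_rot":[0,0,-10],"fingers":1},{"travel":[0,0,0],"delta_rot":[0,0,-10],"fingers":1},{"travel":[0,0,0],"delta_rot":[0,0,-6],"fingers":1},{"travel":[0,0,0],"delta_rot":[0,0,0],"fingers":1}])

```text
clock: 38.4
eef_pos: [451.0, -45.1, 191.9]
eef_rot: [3.142, -0.0, -3.136]
wrist_force: [0.7, 0.1, -0.5]
finger_gap: 20.9
```

```bash
python3 -c "
from h import *
to(525,275,32)"
```

```text
pos [451.  -45.1 191.9] rpy [ 3.142 -0.    -3.136] q6 -1.76 gap 20.9 F [ 0.7  0.1 -0.5] t 38.4
travel total [-75.9 319.6 159.9]
```

send_rows(plan=[{"travel":[0,53,0],"delta_rot":[0,0,0],"fingers":1},{"travel":[0,53,0],"delta_rot":[0,0,0],"fingers":1},{"travel":[0,53,0],"delta_rot":[0,0,0],"fingers":1},{"travel":[-25,53,0],"delta_rot":[0,0,0],"fingers":1},{"travel":[-25,53,0],"delta_rot":[0,0,0],"fingers":1},{"travel":[-26,54,0],"delta_rot":[0,0,0],"fingers":1},{"travel":[0,0,0],"delta_rot":[0,0,0],"fingers":1},{"travel":[0,0,45],"delta_rot":[0,0,0],"fingers":1},{"travel":[0,0,45],"delta_rot":[0,0,0],"fingers":1},{"travel":[0,0,45],"delta_rot":[0,0,0],"fingers":1},{"travel":[0,0,24],"delta_rot":[0,0,0],"fingers":1},{"travel":[0,0,0],"delta_rot":[0,0,0],"fingers":0.3},{"travel":[0,0,0],"delta_rot":[0,0,0],"fingers":0.2},{"travel":[0,0,0],"delta_rot":[0,0,0],"fingers":0.2},{"travel":[0,0,-60],"delta_rot":[0,0,0],"fingers":0.2},{"travel":[0,0,-60],"delta_rot":[0,0,0],"fingers":1},{"travel":[0,0,-40],"delta_rot":[0,0,0],"fingers":1},{"travel":[0,0,0],"delta_rot":[0,0,0],"fingers":1}])

```text
clock: 40.65
eef_pos: [526.1, 274.9, 197.3]
eef_rot: [3.139, 0.007, -3.135]
wrist_force: [0.0, 0.9, -1.2]
finger_gap: 10.8
```

```bash
python3 -c "
from h import *
to(562,301,75)
c,W=shot('scene'); cv2.imwrite('pics/s6.png',cv2.resize(c['color'],(800,600))[:,:,::-1])
for n in ['used1','old_bit']: print(n,[(w(W,d['at']).round(1),round(d['confidence'],2)) for d in tip_of(n,'scene')[:5]])
"
```

```text
pos [526.1 274.9 197.3] rpy [ 3.139  0.007 -3.135] q6 -1.16 gap 10.8 F [ 0.   0.9 -1.2] t 40.6
travel total [-35.3  25.6 122.6] 
used1 [(array([522.7, 272.6,  13.1]), 0.76), (array([464.6, 297. ,  15.6]), 0.51), (array([6.561e+02, 2.094e+02, 3.000e-01]), 0.47)]
old_bit [(array([505.4, 313.6,   7. ]), 0.15)]
```

View pics/s6.png

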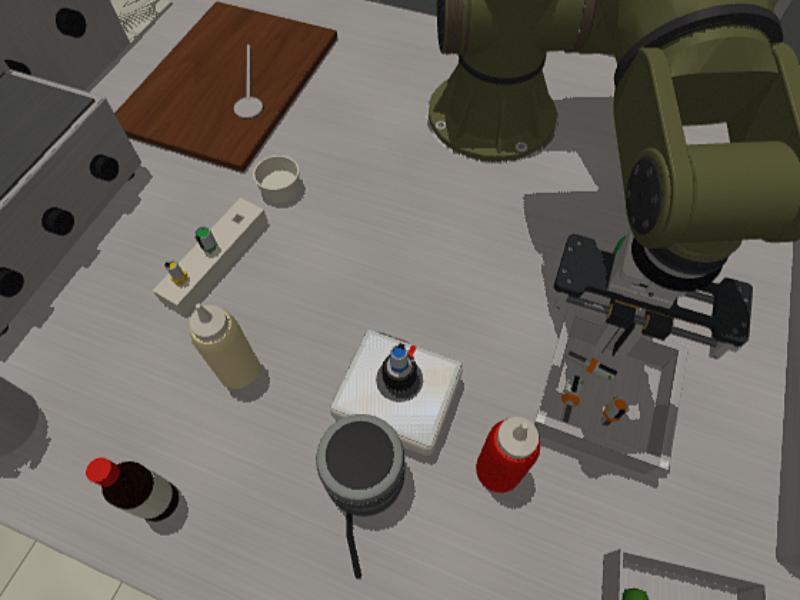

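All the used bits are in the pan and none are left on the counter. The old bit still stands at about (617,408), with its mouth above the rim. I'll tip it gently into the free corner so it lies down.

send_rows(plan=[{"travel":[-35,26,0],"delta_rot":[0,0,0],"fingers":1},{"travel":[0,0,40],"delta_rot":[0,0,0],"fingers":1},{"travel":[0,0,40],"delta_rot":[0,0,0],"fingers":1},{"travel":[0,0,38],"delta_rot":[0,0,0],"fingers":1},{"travel":[0,0,0],"delta_rot":[0,0,0],"fingers":1},{"travel":[4,4,0],"delta_rot":[0,0,0],"fingers":1},{"travel":[4,4,0],"delta_rot":[0,0,0],"fingers":1},{"travel":[4,4,0],"delta_rot":[0,0,0],"fingers":1},{"travel":[4,4,0],"delta_rot":[0,0,0],"fingers":1},{"travel":[4,4,0],"delta_rot":[0,0,0],"fingers":1},{"travel":[4,4,0],"delta_rot":[0,0,0],"fingers":1},{"travel":[0,0,0],"delta_rot":[0,0,0],"fingers":1},{"travel":[0,0,-50],"delta_rot":[0,0,0],"fingers":1},{"travel":[0,0,-60],"delta_rot":[0,0,0],"fingers":1},{"travel":[0,0,-40],"delta_rot":[0,0,0],"fingers":1},{"travel":[30,-20,-20],"delta_rot":[0,0,0],"fingers":1},{"travel":[0,0,0],"delta_rot":[0,0,0],"fingers":1}])

```text
clock: 42.92
eef_pos: [505.5, 303.8, 247.2]
eef_rot: [3.14, 0.003, -3.135]
wrist_force: [0.9, 0.6, -0.2]
finger_gap: 0.5
```

```bash
python3 - <<'E'
from h import *
c,W=shot('wrist','w9.png'); P=cloud(c,W)
h=cv2.cvtColor(c['color'],cv2.COLOR_RGB2HSV); o=(h[...,0]>5)&(h[...,0]<16)&(h[...,1]>150)&(P[...,2]<90)&(P[...,1]>200)&(P[...,0]<600)
n,l,s,ce=cv2.connectedComponentsWithStats(o.astype(np.uint8))
for i in range(1,n):
    if s[i,4]>25: print(s[i,4],np.median(P[l==i],axis=0).round(1))
c,W=shot('scene')
for n in ['used1','blue_slot','clean_green','clean_yellow','ketchup']: print(n,[(w(W,d['at']).round(1),round(d['confidence'],2)) for d in tip_of(n,'scene')[:4]])
c,W=shot('side'); print([(w(W,d['at']).round(1),round(d['confidence'],2)) for d in tip_of('blue_slot','side')[:2]], pose()[1])
E
```

```text
930 [329.8 294.4  48.7]
112 [467.  289.   24.2]
91 [513.  355.1  22.7]
102 [530.7 272.5  23.8]
used1 [(array([522.5, 274.8,  12.2]), 0.73), (array([465.2, 295.1,  13.4]), 0.71)]
blue_slot [(array([593.2,  44.9, 131.4]), 0.66), (array([606.3,  42. ,  76.9]), 0.57)]
clean_green [(array([ 494.1, -326.4,    4.8]), 0.59)]
clean_yellow [(array([ 563.8, -337.3,    6.4]), 0.66)]
ketchup [(array([6.521e+02, 2.098e+02, 2.000e-01]), 0.91)]
[(array([598.8,  44.5, 134.3]), 0.56), (array([509.3, 312.1,   5. ]), 0.38)] {'clock': 43.375, 'joints': array([ 4.79520617e-01,  3.77418885e-01,  1.37148177e+00,  2.63912564e-05,
        1.39351003e+00, -1.09774854e+00]), 'qd': array([-0.0019316 , -0.00546454,  0.00195803, -0.00044838,  0.0002944 ,
       -0.00132638]), 'effort': array([-1.15663654e-02, -5.82446444e+01, -3.60419655e+01,  1.90158142e-02,
        7.37924594e-02,  2.40734125e-04]), 'eef_pos': array([505.94474786, 304.35211704, 244.37543621]), 'eef_rot': array([-3.14124308e+00, -7.40027899e-04, -3.13512461e+00]), 'wrist_force': array([-0.29717411,  0.31366022,  0.23549892]), 'moment': array([ 0.08674405, -0.03794454, -0.01525168]), 'finger_gap': 0.48454429895419093}
```

View pics/w9.png

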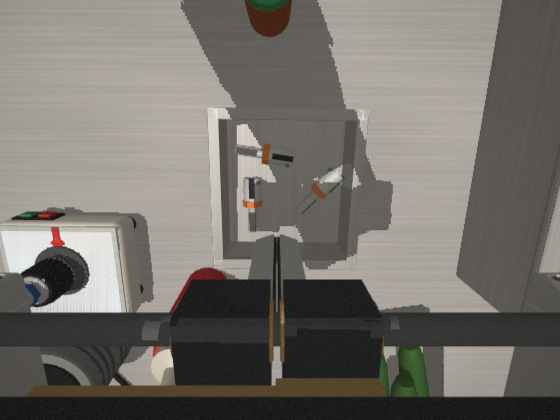

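All three bits now lie inside the pan, with orange collars at (267,155), (252,204) and (320,187). I'll check the slot angle from straight above before handing in.

send_rows(plan=[{"travel":[0,-44,0],"delta_rot":[0,0,0],"fingers":1},{"travel":[0,-44,0],"delta_rot":[0,0,0],"fingers":1},{"travel":[0,-44,0],"delta_rot":[0,0,0],"fingers":1},{"travel":[0,-44,0],"delta_rot":[0,0,0],"fingers":1},{"travel":[-43,-44,0],"delta_rot":[0,0,0],"fingers":1},{"travel":[-43,-41,0],"delta_rot":[0,0,0],"fingers":1},{"travel":[-43,0,0],"delta_rot":[0,0,0],"fingers":1},{"travel":[-43,0,0],"delta_rot":[0,0,0],"fingers":1},{"travel":[0,0,0],"delta_rot":[0,0,0],"fingers":1},{"travel":[0,0,0],"delta_rot":[0,0,0],"fingers":1}])

```text
clock: 44.62
eef_pos: [679.1, 44.5, 244.6]
eef_rot: [-3.142, -0.001, -3.135]
wrist_force: [0.1, 0.6, -0.2]
finger_gap: 0.7
```

```bash
python3 - <<'E'
from h import *
c,W=shot('wrist'); print(W[:3,3].round(1)); f=210/np.tan(np.radians(c['fov_y'])/2)
# synthesize top-down view of plane z=149, 4x: 60x60mm
A=np.linalg.inv(W)
n=600; s=10.
def pr(z,x,y):
    p=A[:3,:3]@np.array([x,y,z])+A[:3,3]; return [c['cx']+f*p[0]/-p[2],c['cy']-f*p[1]/-p[2]]
src=np.float32([pr(149,606+dx,43+dy) for dx,dy in((30,30),(30,-30),(-30,-30),(-30,30))])
dst=np.float32([[0,0],[600,0],[600,600],[0,600]]) # up=+x, left=+y
im=cv2.warpPerspective(c['color'],cv2.getPerspectiveTransform(src,dst),(n,n))
cv2.imwrite('pics/top.png',im[:,:,::-1])
E
```

```text
[605.9  42.8 403.7]
```

View pics/top.png

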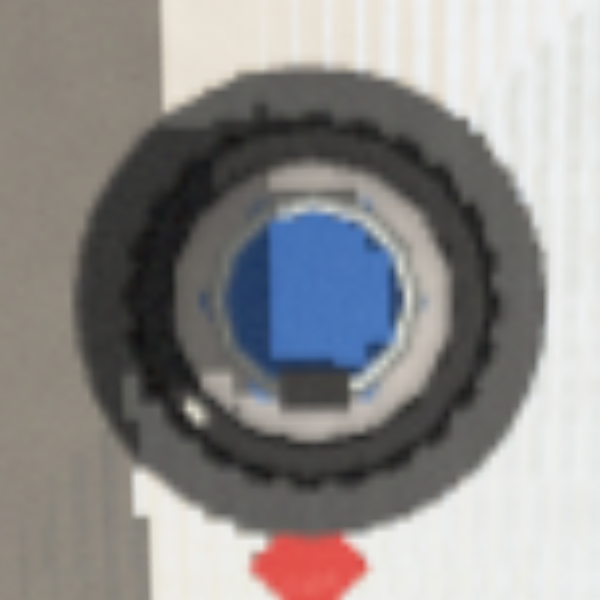

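Seen from straight above, the slot at (316,390) lies below the mouth centre at (313,298), about 2° off the arrow at (310,565). The bit sits concentric in the chuck. Handing in.

```bash
python3 -c "
from cell import manip
print(manip.sign_off())"
```

```text
the job is handed in; nothing more can be done
None
```

The job is handed in at about 45 s of the 210 s allowed. I never measured the jaw grip force directly.

**What I did**
- I turned the sleeve open by 120° and moved the used bit from the chuck to the wash pan. It first stood upright there with its mouth above the rim, so I tipped it over to lie flat.
- I set the blue bit in the chuck until I felt the bottom of the bore, a 13 N push with its mouth at about 149 mm. Then I turned the sleeve back by 142°, about 20° past where it started.
- I put the two used bits from the counter in the pan. I saw no others.

**Last checks**
- **Blue bit:** seen from straight above, it sits centred in the chuck with its slot about 2° off the red mark. Earlier angled views and network readings suggested 4–14° off, which is noisier but still inside the 17° limit.
- **Used bits:** all three lie flat inside the pan.
- **Everything else:** the green and yellow bits and the ketchup bottle read within a few mm of their starting places. I did not re-measure the other bystanders at the end.
- **Jaw grip:** I inferred it only from the sleeve angle. The white tick on the sleeve turned about as far as the gripper, so I put the sleeve near -0.7 rad, against -0.5 for a firm grip. The network could not see the jaws one by one.

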